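Wedge the spring clip off the shaker spindle

ROBOT

A 7-joint arm with a two-finger parallel gripper is mounted at the origin on the work surface. World frame = base frame: x ahead of the robot, y to its left, z up, the work surface at z = 0. Lengths are in m, angles in rad, forces in N, time in s.
With the tool pointing down it reaches from about 0.4 to 0.9 m from the base axis. Payload 5.5 kg.
Tool frame: the origin (TCP) lies between the finger pads; the fingertips stand 11 mm ahead of it and the grasp point (between the pads) lies 8 mm behind it; z points along the fingers, y is the line along which they close (so a half turn about z gives the same grasp; the last joint's range is limited). The gripper opens to 85 mm and grips with 20 to 120 N. Pads are 22 mm wide; open, the fingers measure 114 mm over their backs; the gripper's body (76 mm by 85 mm) begins 54 mm behind the grasp point. The pads swing forward as they close: fully open they stand 13 mm farther back than shut.
Start: joints at [-0.923, 0.501, -0.427, 1.55, 0.221, 1.138, -0.21], TCP at [0.244, 0.602, 0.242] pointing down, gripper open.
Joint ranges: [-2.88, 2.88], [-0.31, 2.03], [-1.54, 1.56], [0.2, 2.42], [-1.41, 4.55], [0.19, 2.02], [-2.57, 2.57]. Speed limits (rad/s): [2.57, 2.57, 3.14, 3.14, 3.14, 3.14, 3.14].

INTERFACE

Orientations are given as a rotation vector (axis times angle).
In Python, from station import robot, optics, workorder gives the robot as it stands.
- The arm moves only by the tool step_arm, never from a script. Its argument "moves" is one flat list of numbers, 7 for each row, row after row: the turn, a rotation vector about the tool's x, y, z in rad, then the shift along the tool's x, y, z in cm, then the closure, from 0 (fully open) to 1 (shut). A call has 1 to 10 rows; each row shifts and turns the commanded pose from where the row before left it, along the tool's axes as they then stand; what a row does not reach is not made up. A row lasts 1/12 s, in which the tool goes at most 41.7 mm and 7.16 degrees, less where a joint would pass 70% of its speed; a pose out of reach is approached as far as the arm can. A call with a gripper value outside its range is refused whole. The fingers move at their own pace and stop on an object; "grip_force" is the grip in N (left out, the last holds). Time passes only in rows, so rows that do not move let the fingers close. It gives the time, the measured TCP pose, the force, the opening and the grip force at its end, in the units of the state.
- robot.sense(): the state, without advancing time (a new reading comes with each control period).
- optics.snapshot(name): name is "scene" or "top"; returns a dict with "color" (400x640x3 uint8, red, green, blue), "mtx" (3x3 intrinsics, pixels), "dist" ([k1, k2, p1, p2, k3] as OpenCV has them; the pictures are not rectified), "R" (3x3) and "t" (3): a world point X has camera coordinates R X + t. Camera axes: x right, y down, z forward; pixel columns grow to the right and rows downward; lengths in m; the calibration is good to about 2 mm. A picture is of the moment at which its call begins. There is no depth.
- workorder.finish_job(): hands the job in; it is judged then, once.
The state is a dict: "clock": time; "joint_pos": joint angles; "joint_velocities": joint speeds; "joint_efforts": joint torques, N m; "ee_pos": TCP position; "tool_rot": TCP orientation; "force": force on the tool from outside, world axes, zero at the start; "torque": the same for the moment, N m; "width": finger opening in m; "finger_force": force on a finger pad.
Only numpy, scipy, OpenCV 4.12 (cv2) and the standard library are available. Lean on these libraries where they do the work, as an engineer would, in place of code of your own. Each camera call takes 0.05 s, during which the arm holds its last target. There are 200 camera calls.

TASK

The shaker's platform is due to come off: slide the forked wedge under the spring clip, with the clip's bridge end first and one tine each side of the spindle, until the wedge has lifted the clip up over the spindle's head; do not touch the clip with the gripper while it is still snapped on the spindle. Then put the clip in the white parts tray and lay the wedge back flat on the bench, clear of the shaker. Leave the other things on the bench where they are.

Things in the scene. Friction and masses are not known exactly. Their poses are not given: they have to be found in the camera images.
- shaker: Orbital shaker, fixed: white case with a flat aluminium platform on top, 230 mm (its x) by 180 mm (its y), top face level and 60 mm above the bench. Origin under its middle, at bench height. A steel spindle stands up through the platform's middle.
- spindle_foot (a point): Where the spindle's axis meets the platform's top face; z up. Heights above this face: collar 26 mm in diameter up to 10 mm; neck 18 mm in diameter from 10 to 17 mm; head widening to 25 mm in diameter at 23.5 to 25 mm; domed top ending at 37 mm. Smooth and slippery.
- clip: Steel spring clip, loose, 82 mm long, 48 wide, plate 6 thick, 170 g; flat, two legs that embrace the spindle's neck. Origin: underside of the plate, mid-gap, where the spindle passes (at the start on the collar, 10 mm over the platform). z up; x from the closed end (bridge, x = -60 to -44 mm) to the open mouth (x = +22). Free once its underside is over 25 mm above the platform.
- clip_bridge (a point): Underside of the bridge at its outer edge, x = -60 mm in the clip's frame. A foot under the bridge, 12 mm wide, at x = -52 to -44, reaches 10 mm down to the platform: the 10 mm gap under the clip is open on both sides of the foot and of the collar. A rigid tongue 14 mm wide runs from the bridge to x = -14; up to 5 mm of play along x.
- clip_leg_a (a joint): Opening of the leg on the clip's +y side, rad, 0 = closed; Legs are hinged at x = -44 mm and lie 9.5 to 24 mm from the x axis when closed, inner edges rounded. Springs: about 2 N per leg at first, about 7.5 N when open (0.07 rad) over the head; pushing the wedge in takes some 10 N.
- clip_leg_b (a joint): Opening of the leg on the clip's -y side, rad, 0 = closed; mirror image of the other leg.
- clip_tab (a point): Point on the clip's upright pull tab, at x = -38 mm and 26 mm above the clip's underside. The tab is 24 mm long along the clip's x, 10 mm thick along its y, and its top is 36 mm above the underside (30 mm above the plate).
- wedge: Forked wedge tool, loose, lying flat: 202 mm long, 58 wide, about 250 g. Origin at the underside below the middle of its grip; z up, x to the fork tips. Grip: block 26 mm wide, 36 high, x = -30 to 20 mm; cross bar 58 wide, 36 high, x = 20 to 30; then two tines. Centre of mass about 25 mm ahead of the origin.
- wedge_tip (a point): Midway between the two tine tips, at the underside, x = 172 mm from the wedge's origin. Tines: slippery, 14 mm wide each, with a 30 mm wide slot between them open from the cross bar to the tips; flat underneath; tops level at 29 mm from x = 30 to 92 mm, then sloping evenly down to 4 mm thick at the tips.
- tray: White open parts tray, 130 mm (its x) by 160 mm (its y), 28 mm high, walls 4 mm, inner floor about 4 mm up; empty, 0.9 kg. Origin under its middle.
- tip_box: Bystander: closed grey-lidded box of pipette tips, 87 by 124 by 60 mm; origin under its middle.
- pen_cup: Bystander: dark cup with pens, 76 mm wide, cup 100 mm high (pens to 150 mm); origin under its middle.
- sticky_notes: Bystander: pad of pale yellow notes, 76 by 76 by 12 mm; origin under its middle.
- buffer_bottle: Bystander: clear bottle, 60 mm diameter, 130 mm high; origin under its middle.
- mouse: Bystander: black computer mouse, 100 by 60 by 22 mm; origin under its middle.
- tube_rack: Bystander: grey rack with white tube caps, 70 by 160 by 47 mm; origin under its middle.
- marker: Bystander: black marker pen, 120 mm long, 12 mm thick, lying flat; origin under its middle.
There are look-alikes about, which are no part of the job. Leave any orange or pink look-alike of the wedge alone.

How it is judged:
On the way:
1. the wedge alone, in from the clip's bridge end, has lifted the clip over the spindle's head (clip over 25 mm above the platform and still around the spindle), the gripper not touching the clip (z of clip in the frame of spindle_foot above 0.025 m and horizontal distance between clip and spindle_foot below 0.02 m and contact force between wedge and clip above 0.1 N and contact force between the fingers and clip below 0.1 N and x of wedge in the frame of clip below -0.05 m and x of wedge_tip in the frame of clip above 0 m and angle between the x axis of wedge and the x axis of clip, either way round below 0.5 rad), for 0.2 s.
At the end, for the whole second after the job is handed in: The clip lies at rest inside the white tray (its origin and its tab both within the tray's outline, its origin less than 32 mm above the tray's underside), and the wedge lies flat and at rest on the bench (within 6 mm of bench height, tilted less than 0.06 rad), not touching the shaker (x of clip in the frame of tray between -0.065 and 0.065 m and y of clip in the frame of tray between -0.08 and 0.08 m and x of clip_tab in the frame of tray between -0.065 and 0.065 m and y of clip_tab in the frame of tray between -0.08 and 0.08 m and z of clip in the frame of tray below 0.032 m and contact force between clip and tray above 0.1 N and linear speed of each of clip, wedge below 0.02 m/s and height (world z) of wedge below 0.006 m and angle between wedge's own z axis and vertical below 0.06 rad and contact force between wedge and shaker below 0.05 N).
It fails at once if the gripper touches the clip while it is still snapped on the spindle (underside less than 22 mm above the platform) (z of clip in the frame of spindle_foot below 0.022 m and horizontal distance between clip and spindle_foot below 0.03 m and contact force between the fingers and clip above 0.3 N).
It fails at once if a bystander is moved more than 30 mm (distance of any of tip_box, pen_cup, sticky_notes, buffer_bottle, mouse, tube_rack, marker from where it was at the start of the episode above 0.03 m).
It fails at once if the tray is moved more than 40 mm (distance of tray from where it was at the start of the episode above 0.04 m).
It also fails if it takes over 61 s, if anything falls off the work surface, if the arm or the gripper's body presses on something with over 40 N, if the wrist force passes 120 N, or if a joint passes its speed limit or range.

## Working session

There is one attempt and no reset: what is moved stays moved. The work goes in short steps, Python scripts to look and compute and a tool call to move; the robot and the scene stay as the last step left them, time stands still between calls to the robot, and variables do not carry over. Pictures are saved under pics/ and viewed, at most 10 in all, crops included, and the job is handed in when it is done.

Besides the shell and the picture viewer there is one more tool, called after ">>>" as name(argument=value, ...) on one line, values as JSON. step_arm: Moves the arm, as the interface text tells. Its arguments: {"type":"object","properties":{"moves":{"type":"array","items":{"type":"number"}},"grip_force":{"type":"number"}},"required":["moves"]}

```bash
mkdir -p pics; ls; cat > h.py <<'E'
import numpy as np, cv2
from station import robot, optics, workorder
def snap(n):
    s=optics.snapshot(n); return s
def ray(s,uv,z):
    p=cv2.undistortPoints(np.array(uv,float).reshape(-1,1,2),np.array(s["mtx"]),np.array(s["dist"])).reshape(-1,2)
    R=np.array(s["R"]);t=np.array(s["t"]); C=-R.T@t
    d=np.c_[p,np.ones(len(p))]@R
    return C+d*((np.asarray(z)-C[2])/d[:,2])[:,None]
def proj(s,X):
    return cv2.projectPoints(np.array(X,float).reshape(-1,1,3),cv2.Rodrigues(np.array(s["R"]))[0],np.array(s["t"]),np.array(s["mtx"]),np.array(s["dist"]))[0].reshape(-1,2)
def save(s,f,crop=None,k=1):
    im=s["color"][:,:,::-1]
    if crop: a,b,c,d=crop; im=im[b:d,a:c]
    cv2.imwrite(f,cv2.resize(im,None,fx=k,fy=k,interpolation=cv2.INTER_CUBIC))
E
python3 - <<'E'
from h import *
for n in("top","scene"):
    s=snap(n); save(s,f"pics/{n}0.png"); np.savez(f"{n}0.npz",**s)
    print(n,-np.array(s["R"]).T@s["t"],np.round(s["R"],2).tolist(),s["mtx"][0][0])
print({k:np.round(v,3).tolist() for k,v in robot.sense().items()})
E
```

```text
pics
top [0.41410153 0.04090708 1.11115316] [[-0.0, -1.0, -0.0], [-0.99, 0.01, -0.12], [0.12, 0.0, -0.99]] 413.04826058826535
scene [0.97202626 0.5465048  1.21853731] [[-0.73, 0.68, -0.01], [0.6, 0.64, -0.49], [-0.33, -0.36, -0.87]] 411.0924724031835
{'clock': 0.1, 'joint_pos': [-0.923, 0.502, -0.427, 1.551, 0.221, 1.138, -0.21], 'joint_velocities': [-0.0, -0.001, -0.001, -0.004, 0.0, 0.0, 0.0], 'joint_efforts': [-0.011, -57.081, -5.839, -28.175, 0.011, 0.005, -0.0], 'ee_pos': [0.244, 0.602, 0.241], 'tool_rot': [-0.601, -3.083, 0.003], 'force': [-0.411, -0.502, -0.136], 'torque': [0.051, 0.008, 0.017], 'finger_force': 0.0, 'width': 0.085}
```

View pics/top0.png

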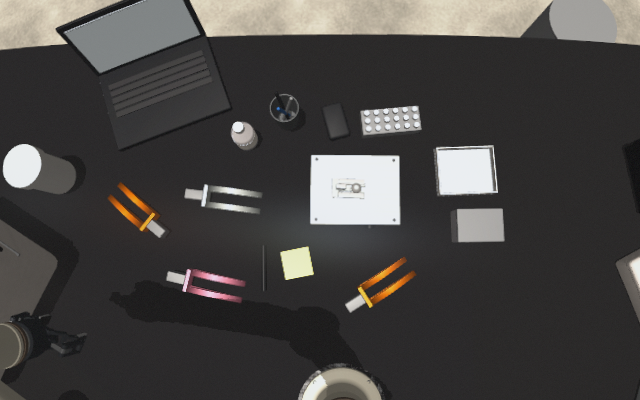

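View pics/scene0.png

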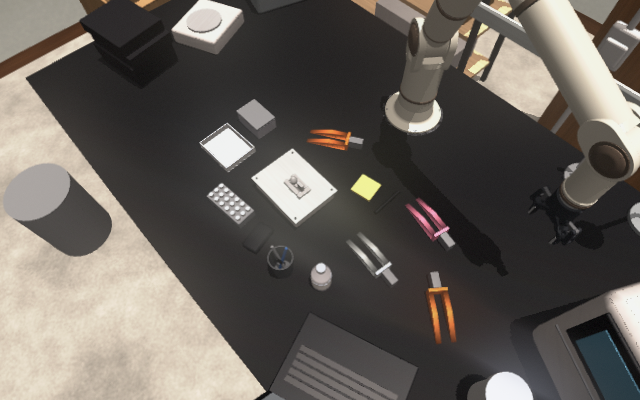

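The top view shows the steel wedge at px (195–262, 187–213), pointing right. The shaker is at (355,190), the tray at (466,170), and the orange and pink look-alikes are elsewhere. I'll zoom in on the wedge and clip next.

```bash
python3 - <<'E'
from h import *
t=dict(np.load("top0.npz")); s=dict(np.load("scene0.npz"))
f=lambda im,c,k:cv2.resize(im[c[1]:c[3],c[0]:c[2],::-1],None,fx=k,fy=k,interpolation=cv2.INTER_CUBIC)
a=f(t["color"],(320,165,385,210),6); b=f(s["color"],(265,160,330,205),6); c=f(t["color"],(178,180,268,220),8.6667)[:, :780]
cv2.imwrite("pics/z.png",np.vstack([np.hstack([a,b]),cv2.resize(c,(780,347))])[:600])
g=t["color"].min(2)
# shaker platform, tray outlines
for n,box,z in(("shaker",(300,145,410,235),.06),("tray",(430,140,502,200),.028)):
    m=np.zeros_like(g); m[box[1]:box[3],box[0]:box[2]]=(g[box[1]:box[3],box[0]:box[2]]>130)
    cs=max(cv2.findContours(m,0,2)[0],key=cv2.contourArea)
    q=cv2.boxPoints(cv2.minAreaRect(cs)); w=ray(t,q,z); r=cv2.minAreaRect((w[:,:2]*1000).astype(np.float32)); print(n,r,q.tolist())
E
```

```text
shaker ((566.221435546875, -38.687782287597656), (232.0325469970703, 179.89024353027344), 89.78878784179688) [[309.9999694824219, 223.99996948242188], [309.9999694824219, 154.99996948242188], [398.9999694824219, 154.99996948242188], [398.9999694824219, 223.99996948242188]]
tray ((623.5983276367188, -345.47601318359375), (132.20285034179688, 171.50775146484375), 2.1002461910247803) [[435.8353576660156, 147.04852294921875], [495.2322082519531, 144.57366943359375], [497.2270202636719, 192.44888305664062], [437.8301696777344, 194.92373657226562]]
```

View pics/z.png

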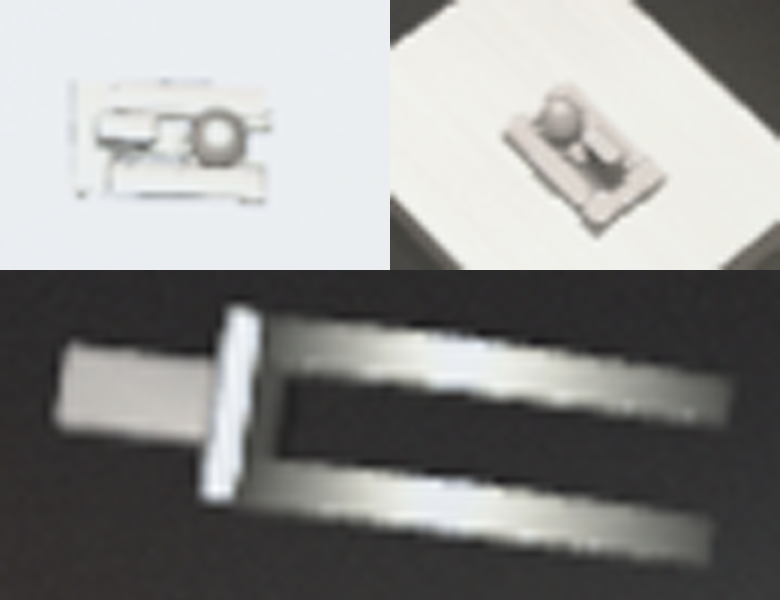

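The clip's bridge end faces left (+y) and its mouth faces right, with the axis about 3° off −y. The spindle head is at px ~(356,187). The wedge is at the left, pointing right. Next I'll work out the numbers.

```bash
cat >> h.py <<'E'
from scipy.spatial.transform import Rotation as Ro
E
python3 - <<'E'
from h import *
t=dict(np.load("top0.npz"))
W=lambda x,y:(178+x/8.6667,180+(y-270)/8.6667)
C=lambda x,y:(320+x/6,165+y/6)
r=np.round
tip=ray(t,[W(733,378),W(724,428),W(712,520),W(705,563)],.004); print("tips",r(tip,4))
print("tip span",r(np.linalg.norm(tip[0]-tip[3]),4),"mid",r(tip.mean(0),4))
bk=ray(t,[W(68,345),W(55,430)],.036); print("back",r(bk,4),np.linalg.norm(bk[0]-bk[1]))
bar=ray(t,[W(232,306),W(203,500)],.036); print("bar back",r(bar,4),np.linalg.norm(bar[0]-bar[1]))
d=tip.mean(0)-bk.mean(0);print("len",np.hypot(*d[:2]),"yaw",np.degrees(np.arctan2(d[1],d[0])))
cl=ray(t,[C(73,80),C(80,194),C(270,90),C(265,203)],.076); print("clip",r(cl,4))
a=cl[:2].mean(0);b=cl[2:].mean(0);print("cliplen",np.linalg.norm(a-b),np.linalg.norm(cl[0]-cl[1]),"yaw",np.degrees(np.arctan2(*(b-a)[[1,0]])),"origin",r(a+(b-a)*60/82,4))
print("spindle z.085",ray(t,[C(217,134)],.088))
R=Ro.from_rotvec(robot.sense()["tool_rot"]).as_matrix();print(r(R,3))
E
```

```text
tips [[0.5666 0.2077 0.004 ]
 [0.5509 0.2103 0.004 ]
 [0.522  0.2137 0.004 ]
 [0.5086 0.2157 0.004 ]]
tip span 0.0586 mid [0.537  0.2119 0.004 ]
back [[0.5737 0.4092 0.036 ]
 [0.5474 0.4123 0.036 ]] 0.026501084671673683
bar back [[0.5854 0.3581 0.036 ]
 [0.5256 0.3653 0.036 ]] 0.06024359283538672
len 0.20026112603606672 yaw -96.7432366874735
clip [[ 0.592   0.0202  0.076 ]
 [ 0.5433  0.0176  0.076 ]
 [ 0.5873 -0.0633  0.076 ]
 [ 0.5391 -0.0603  0.076 ]]
cliplen 0.08077461138262801 0.048726160025028976 yaw -93.156210867774 origin [ 0.5644 -0.0402  0.076 ]
spindle z.085 [[ 0.56678767 -0.03956312  0.088     ]]
[[-0.927  0.375 -0.001]
 [ 0.375  0.927 -0.002]
 [ 0.    -0.002 -1.   ]]
```

>>> step_arm(moves=[0,0,0.12,0,0,0,0,0,0,0.12,0,0,0,0,0,0,0.12,0,0,0,0,0,0,0.12,0,0,0,0,0,0,0.12,0,0,0,0,0,0,0.12,0,0,0,0,0,0,0.12,0,0,0,0,0,0,0.12,0,0,0,0,0,0,0.12,0,0,0,0,0,0,0.12,0,0,0,0], grip_force=60)

```text
clock: 0.93
ee_pos: [0.2438, 0.6021, 0.2417]
tool_rot: [2.243, 2.199, -0.002]
force: [0.1, -0.2, 0.6]
width: 0.0856
finger_force: 0.0
```

```bash
cat >> h.py <<'E'
def go(p,yaw=None):
    s=robot.sense();R=Ro.from_rotvec(s["tool_rot"]).as_matrix()
    y=np.degrees(np.arctan2(R[1,0],R[0,0]))
    print("t",round(s["clock"],2),"p",np.round(s["ee_pos"],4),"yaw",round(y,2),"tilt",np.round(R[:2,2],4),"F",np.round(s["force"],1),"w",round(s["width"],4),"ff",round(float(np.max(s["finger_force"])),1),"q7",round(s["joint_pos"][6],2))
    if yaw is not None:
        dy=(yaw-y+180)%360-180; print("turn z",round(-np.radians(dy),4)); R=np.array(Ro.from_euler('z',dy,degrees=True).as_matrix())@R
    print("shift cm after turn",np.round(R.T@(np.array(p)-s["ee_pos"])*100,2))
E
python3 -c "
from h import *
go([.557,.381,.12],83.3)"
```

```text
t 0.93 p [0.2438 0.6021 0.2417] yaw 88.87 tilt [-0.0005 -0.001 ] F [ 0.1 -0.2  0.6] w 0.0856 ff 0.0 q7 -1.32
turn z 0.0971
shift cm after turn [-18.29  33.7   12.17]
```

>>> step_arm(moves=[0,0,0.097,0,0,0,0,0,0,0,-1.83,3.37,0,0,0,0,0,-1.83,3.37,0,0,0,0,0,-1.83,3.37,0,0,0,0,0,-1.83,3.37,0,0,0,0,0,-1.83,3.37,1,0,0,0,0,-1.83,3.37,1,0,0,0,0,-1.83,3.37,1,0,0,0,0,-1.83,3.37,1,0,0,0,0,-1.83,3.37,1,0])

```text
clock: 1.77
ee_pos: [0.5282, 0.4038, 0.1914]
tool_rot: [-2.341, -2.095, 0.001]
force: [0.1, 1.0, 0.3]
width: 0.0856
finger_force: 0.0
```

>>> step_arm(moves=[0,0,0,-1.83,3.37,2,0,0,0,0,0,0,2,0,0,0,0,0,0,0,0])

```text
clock: 2.02
ee_pos: [0.5581, 0.3782, 0.1477]
tool_rot: [2.347, 2.086, -0.013]
force: [-1.3, -0.3, -1.0]
width: 0.085
finger_force: 0.0
```

```bash
python3 -c "
from h import *
s=snap('top');save(s,'pics/a.png',(160,130,300,250),5)
go([.557,.381,.015],83.3)"
```

```text
t 2.07 p [0.5566 0.3813 0.1497] yaw 83.48 tilt [-0.0051 -0.0038] F [-1.1  0.8  0.3] w 0.0854 ff 0.0 q7 -0.78
turn z 0.0032
shift cm after turn [ 0.03  0.1  13.47]
```

View pics/a.png

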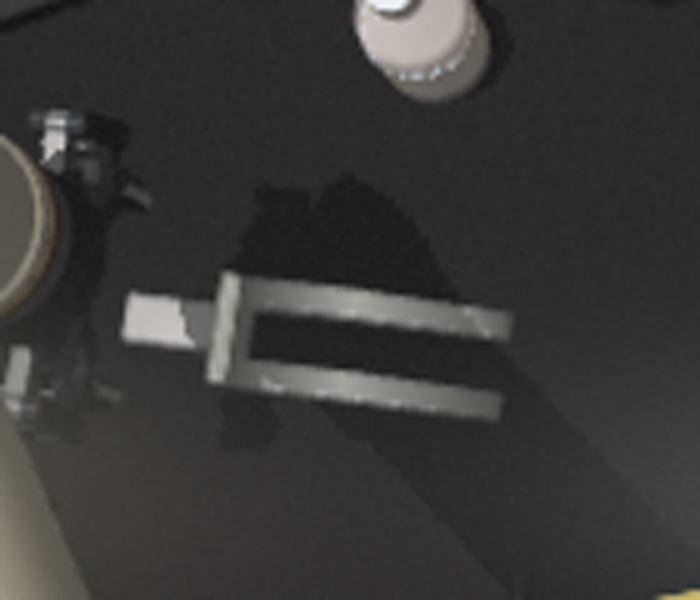

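The gripper is above the wedge's grip, shifted in the image by parallax, and the wedge hasn't moved. I'll go down and grasp.

>>> step_arm(moves=[0,0,0.003,0,0.1,3.0,0,0,0,0,0,0,3.0,0,0,0,0,0,0,3.0,0,0,0,0,0,0,2.5,0,0,0,0,0,0,1.9,0,0,0,0,0,0,0,0.3,0,0,0,0,0,0,0.8,0,0,0,0,0,0,1,0,0,0,0,0,0,1,0,0,0,0,0,0,1])

```text
clock: 2.9
ee_pos: [0.5598, 0.3852, 0.0215]
tool_rot: [2.344, 2.091, 0.006]
force: [-1.2, -0.4, 18.7]
width: 0.0256
finger_force: 16.2
```

>>> step_arm(moves=[0,0,0,0,0,0,1,0,0,0,0,0,0,1,0,0,0,0,0,0,1,0,0,0,0,0,0,1])

```text
clock: 3.23
ee_pos: [0.56, 0.3854, 0.0217]
tool_rot: [2.344, 2.091, 0.007]
force: [-0.2, -0.5, 6.2]
width: 0.0246
finger_force: 61.2
```

```bash
python3 -c "
from h import *
go([.557,.381,.1],83.3)"
```

```text
t 3.23 p [0.56   0.3854 0.0217] yaw 83.47 tilt [0.0034 0.0028] F [-0.2 -0.5  6.2] w 0.0246 ff 61.2 q7 -0.8
turn z 0.003
shift cm after turn [-0.44 -0.23 -7.83]
```

>>> step_arm(moves=[0,0,0,0,0,-1.0,1,0,0,0,0,0,-2.2,1,0,0,0,0,0,-2.2,1,0,0,0,0,0,-2.1,1,0,0,-0.058,0,0,0,1,0,0,0,0,0,0,1], grip_force=100)

```text
clock: 3.73
ee_pos: [0.5595, 0.3845, 0.0966]
tool_rot: [2.28, 2.16, 0.005]
force: [-0.7, -0.4, -3.0]
width: 0.0244
finger_force: 98.5
```

>>> step_arm(moves=[0,0,0,-2.63,0.54,0,1,0,0,0,-2.63,0.54,0,1,0,0,0,-2.63,0.54,0,1,0,0,0,-2.63,0.54,0,1,0,0,0,-2.63,0.54,0,1,0,0,0,-2.63,0.54,0,1,0,0,0,0,0,0,1,0,0,0,0,0,0,1])

```text
clock: 4.4
ee_pos: [0.5819, 0.2209, 0.0933]
tool_rot: [2.289, 2.151, -0.004]
force: [0.7, 0.6, -1.5]
width: 0.0245
finger_force: 98.5
```

```bash
python3 - <<'E'
from h import *
t=snap('top');s=snap('scene')
np.savez("t1.npz",**t);np.savez("s1.npz",**s)
f=lambda im,c,k:cv2.resize(im[c[1]:c[3],c[0]:c[2],::-1],None,fx=k,fy=k,interpolation=cv2.INTER_CUBIC)
a=f(t["color"],(255,160,385,210),6); b=f(s["color"],(270,145,400,195),6)
cv2.imwrite("pics/b.png",np.vstack([a,b]))
go([.581,.222,.095],86.8)
E
```

```text
t 4.5 p [0.5812 0.2251 0.0936] yaw 86.75 tilt [-0.0014  0.0004] F [ 0.2  0.2 -1.7] w 0.0242 ff 98.5 q7 -0.51
turn z -0.0009
shift cm after turn [-0.31 -0.   -0.14]
```

View pics/b.png

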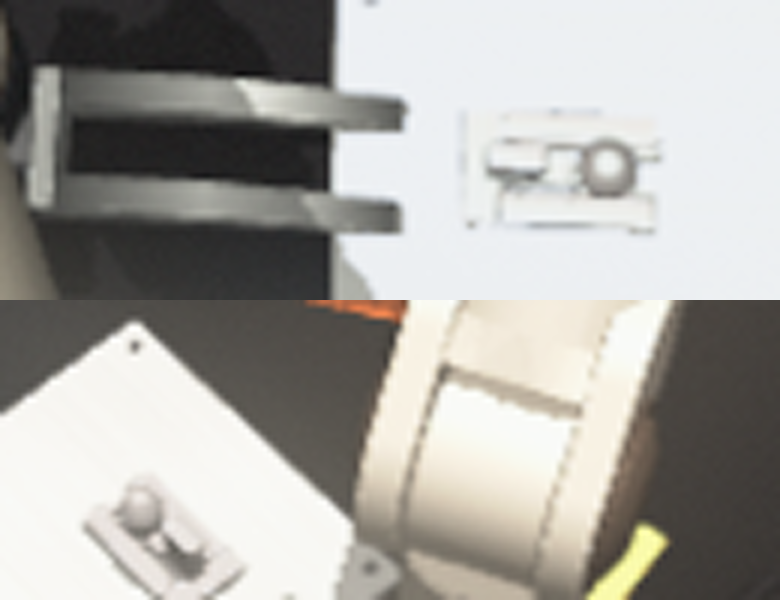

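In the top view the tine tips are at crop (405,100)–(400,232), and the clip is straight ahead with its bridge edge at crop x≈470. I'll measure the lateral fit at the clip's own height.

```bash
python3 - <<'E'
from h import *
t=dict(np.load("t1.npz"))
g=cv2.GaussianBlur(t["color"].min(2),(0,0),.6).astype(float)
# sub-pixel tine edges over the white platform: columns 313..320
C=lambda x,y:(255+x/6,160+y/6)
pts=[]
for u in (312,314,316,318,320):
    col=g[170:202,u]; m=col<190; 
    e=[i+ (190-col[i])/(col[i+1]-col[i]) for i in range(31) if (col[i]-190)*(col[i+1]-190)<0]
    w=ray(t,[(u,170+k) for k in e],.077); print(u,np.round(170+np.array(e),2),np.round(w[:,0],4),np.round(w[:,1].mean(),3))
for y in(180,181,196,197):
    print(y,g[y,318:326])
bar=ray(t,[C(36,66),C(60,68),C(30,207),C(53,210)],.109);print(np.round(bar,4))
cl=ray(t,[C(463,110),C(468,225),C(660,117),C(655,232)],.076);print(np.round(cl,4))
print(ray(t,[C(608,168)],.085),ray(t,[C(608,168)],.09))
E
```

```text
312 [174.84 181.7  192.22 198.71] [0.6011 0.5834 0.5565 0.54  ] 0.071
314 [175.06 181.69 192.24 198.67] [0.6005 0.5834 0.5564 0.5401] 0.066
316 [175.09 181.68 192.38 198.7 ] [0.6004 0.5834 0.556  0.54  ] 0.061
318 [175.22 181.78 192.43 198.81] [0.6    0.5832 0.5559 0.5397] 0.056
320 [175.38 181.79 192.69 198.79] [0.5996 0.5831 0.5552 0.5397] 0.051
180 [109. 103.  99. 116. 184. 228. 236. 237.]
181 [134. 131. 131. 143. 196. 231. 236. 237.]
196 [100.  97. 105. 144. 205. 233. 236. 236.]
197 [104. 100. 108. 145. 205. 233. 236. 237.]
[[0.6058 0.1966 0.109 ]
 [0.6048 0.1866 0.109 ]
 [0.5472 0.1982 0.109 ]
 [0.5459 0.1887 0.109 ]]
[[ 0.592   0.0202  0.076 ]
 [ 0.5429  0.0184  0.076 ]
 [ 0.5886 -0.0633  0.076 ]
 [ 0.5395 -0.0603  0.076 ]]
[[ 0.56554068 -0.04019303  0.085     ]] [[ 0.56480278 -0.03979786  0.09      ]]
```

>>> step_arm(moves=[0,0,0,0,0,0.5,1,0,0,0,0,0,0.5,1,0,0,0,0,0,0,1,0,0,0,0,0,0,1])

```text
clock: 4.83
ee_pos: [0.5811, 0.2253, 0.0831]
tool_rot: [-2.281, -2.159, 0.002]
force: [-0.5, -0.3, -2.2]
width: 0.0243
finger_force: 98.5
```

```bash
python3 -c "
from h import *
go([.581,.222,.0825],86.8)"
```

```text
t 4.83 p [0.5811 0.2253 0.0831] yaw 86.87 tilt [-0.0017 -0.0004] F [-0.5 -0.3 -2.2] w 0.0243 ff 98.5 q7 -0.51
turn z 0.0011
shift cm after turn [-0.33  0.01  0.06]
```

>>> step_arm(moves=[0,0,0,-1,0.011,0,1,0,0,0,-1,0.011,0,1,0,0,0,-1,0.011,0,1,0,0,0,-1,0.011,0,1,0,0,0,-0.5,0.006,0,1,0,0,0,-0.5,0.006,0,1,0,0,0,-0.5,0.006,0.05,1,0,0,0,-0.5,0.006,0.05,1])

```text
clock: 5.5
ee_pos: [0.5793, 0.1646, 0.0831]
tool_rot: [-2.282, -2.158, -0.001]
force: [0.3, -0.2, -3.6]
width: 0.0241
finger_force: 98.4
```

```bash
python3 - <<'E'
from h import *
go([.581,.222,.0825],86.8)
t=snap('top');np.savez("t2.npz",**t)
save(t,'pics/c.png',(270,160,390,215),6)
E
```

```text
t 5.5 p [0.5793 0.1646 0.0831] yaw 86.8 tilt [0.0001 0.0006] F [ 0.3 -0.2 -3.6] w 0.0241 ff 98.4 q7 -0.42
turn z 0.0001
shift cm after turn [ 5.74 -0.15  0.06]
```

View pics/c.png

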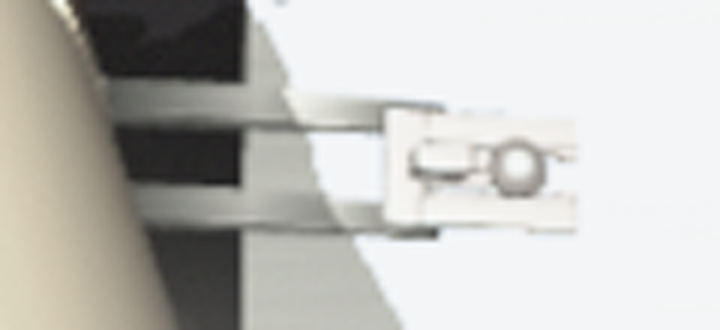

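The tines are under the bridge, one on each side, and centred on the spindle (outer edges at crop 103 and 238, spindle at about 168). I'll keep pushing.

>>> step_arm(moves=[0,0,0,-0.5,0.006,0.05,1,0,0,0,-0.5,0.006,0.05,1,0,0,0,-0.5,0.006,0,1,0,0,0,-0.5,0.006,0,1,0,0,0,-0.5,0.006,0,1,0,0,0,-0.5,0.006,0,1,0,0,0,-0.5,0.006,0,1,0,0,0,-0.5,0.006,0,1])

```text
clock: 6.22
ee_pos: [0.5775, 0.1243, 0.082]
tool_rot: [-2.283, -2.158, 0.0]
force: [0.6, 0.9, -3.4]
width: 0.0243
finger_force: 98.3
```

```bash
python3 - <<'E'
from h import *
go([.581,.059,.0825],86.8)
E
```

```text
t 6.22 p [0.5775 0.1243 0.082 ] yaw 86.8 tilt [-0.0001  0.0001] F [ 0.6  0.9 -3.4] w 0.0243 ff 98.3 q7 -0.35
turn z -0.0001
shift cm after turn [-6.5   0.72 -0.05]
```

>>> step_arm(moves=[0,0,0,-0.5,0.006,0,1,0,0,0,-0.5,0.006,0,1,0,0,0,-0.5,0.006,0,1,0,0,0,-0.5,0.006,0,1,0,0,0,-0.5,0.006,0,1,0,0,0,-0.5,0.006,0,1,0,0,0,-0.5,0.006,0,1,0,0,0,-0.5,0.006,0,1])

```text
clock: 6.88
ee_pos: [0.5758, 0.0856, 0.0821]
tool_rot: [-2.281, -2.16, -0.001]
force: [-0.1, 1.6, -4.4]
width: 0.0242
finger_force: 98.3
```

```bash
python3 - <<'E'
from h import *
go([.581,.059,.0825],86.8)
t=snap('top');np.savez("t3.npz",**t);s=snap('scene')
f=lambda im,c,k:cv2.resize(im[c[1]:c[3],c[0]:c[2],::-1],None,fx=k,fy=k,interpolation=cv2.INTER_CUBIC)
cv2.imwrite("pics/d.png",np.vstack([f(t["color"],(290,160,400,210),6),f(s["color"],(260,150,370,200),6)]))
E
```

```text
t 6.88 p [0.5758 0.0856 0.0821] yaw 86.88 tilt [0.0002 0.001 ] F [-0.1  1.6 -4.4] w 0.0242 ff 98.3 q7 -0.28
turn z 0.0014
shift cm after turn [-2.62  0.67 -0.04]
```

View pics/d.png

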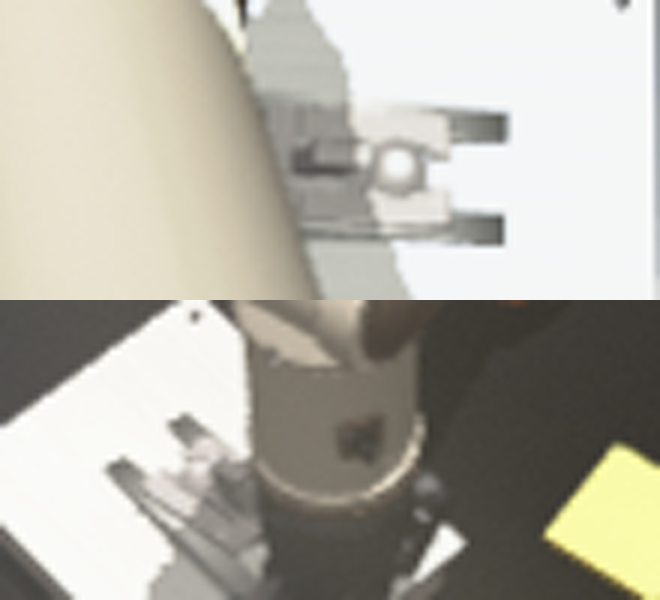

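The tips are now past the mouth and the clip is riding up evenly. Final push.

>>> step_arm(moves=[0,0,0,-0.4,0.005,0,1,0,0,0,-0.4,0.005,0,1,0,0,0,-0.4,0.005,0,1,0,0,0,-0.4,0.005,0,1,0,0,0,-0.4,0.005,0,1,0,0,0,-0.3,0.005,0,1,0,0,0,-0.3,0,0,1,0,0,0,0,0,0,1,0,0,0,0,0,0,1])

```text
clock: 7.73
ee_pos: [0.5747, 0.0575, 0.0821]
tool_rot: [2.284, 2.156, -0.001]
force: [0.2, -0.6, -2.5]
width: 0.0244
finger_force: 100.0
```

```bash
python3 - <<'E'
from h import *
go([.581,.059,.0825],86.8)
t=snap('top');np.savez("t4.npz",**t);s=snap('scene')
f=lambda im,c,k:cv2.resize(im[c[1]:c[3],c[0]:c[2],::-1],None,fx=k,fy=k,interpolation=cv2.INTER_CUBIC)
cv2.imwrite("pics/e.png",np.vstack([f(t["color"],(290,160,400,210),6),f(s["color"],(260,150,370,200),6)]))
E
```

```text
t 7.73 p [0.5747 0.0575 0.0821] yaw 86.71 tilt [-0.     -0.0009] F [ 0.2 -0.6 -2.5] w 0.0244 ff 100.0 q7 -0.24
turn z -0.0015
shift cm after turn [ 0.19  0.62 -0.04]
```

View pics/e.png

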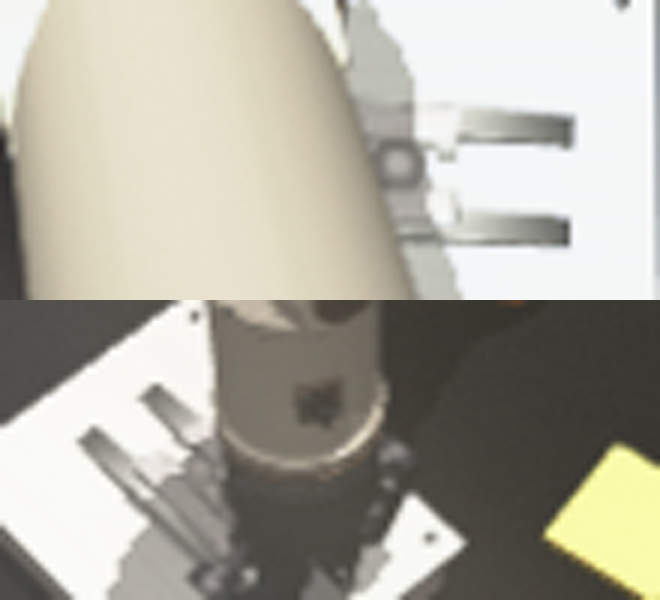

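The push force has dropped to zero and the mouth end still surrounds the spindle (crop (400,165)). The gripper hides the rest. I'll release, back off and check the height before touching the clip.

>>> step_arm(moves=[0,0,0,0,0,0,0.6,0,0,0,0,0,0,0.3,0,0,0,0,0,0,0,0,0,0,0,0,0,0,0,0,0,0,0,0,0,0,0,0,0,0,-1,0,0,0,0,0,0,-2.5,0,0,0,0,0,0,-3,0,0,0,0,0,0,-3,0,0,0,0,0,0,-3,0], grip_force=40)

```text
clock: 8.67
ee_pos: [0.5744, 0.0587, 0.2091]
tool_rot: [2.283, 2.158, 0.0]
force: [-0.8, 0.7, -0.1]
width: 0.0855
finger_force: 0.0
```

>>> step_arm(moves=[0,0,0,4,0,0,0,0,0,0,4,0,0,0,0,0,0,4,0,0,0,0,0,0,4,0,0,0,0,0,0,4,0,0,0,0,0,0,0,0,0,0])

```text
clock: 9.17
ee_pos: [0.5834, 0.2707, 0.2083]
tool_rot: [-2.266, -2.168, -0.009]
force: [-0.5, 2.6, -0.0]
width: 0.0852
finger_force: 0.0
```

```bash
python3 - <<'E'
from h import *
go([.581,.059,.0825],86.8)
t=snap('top');np.savez("t5.npz",**t);s=snap('scene');np.savez("s5.npz",**s)
f=lambda im,c,k:cv2.resize(im[c[1]:c[3],c[0]:c[2],::-1],None,fx=k,fy=k,interpolation=cv2.INTER_CUBIC)
cv2.imwrite("pics/f.png",np.vstack([f(t["color"],(290,165,400,210),6),f(s["color"],(250,150,360,205),6)]))
E
```

```text
t 9.17 p [0.5834 0.2707 0.2083] yaw 87.48 tilt [0.0004 0.0079] F [-0.5  2.6 -0. ] w 0.0852 ff 0.0 q7 -0.56
turn z 0.0119
shift cm after turn [-21.25   0.94  12.41]
```

View pics/f.png

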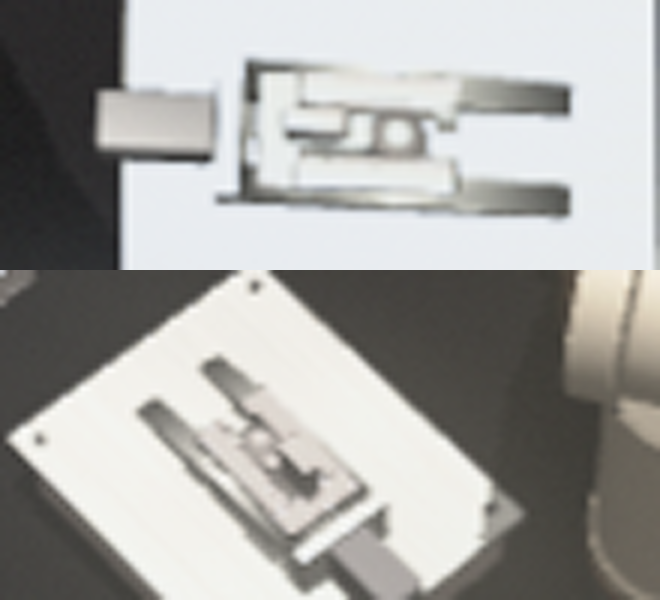

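The clip sits on the wedge's tines and is still around the spindle. The tab top is at crop (316,121) in the top view, and the cross bar is just behind the bridge. I'll check the height and locate the tab.

```bash
python3 - <<'E'
from h import *
t=dict(np.load("t5.npz"));s=dict(np.load("s5.npz"))
C=lambda x,y:(290+x/6,165+y/6)
q=[C(260,71),C(260,190),C(460,82),C(456,194)]
for z in(.076,.095):
    cl=ray(t,q,z);a=cl[:2].mean(0);b=cl[2:].mean(0)
    o=a+(b-a)*60/82
    print(z,"len",np.linalg.norm(a-b),"w",np.linalg.norm(cl[0]-cl[1]),np.linalg.norm(cl[2]-cl[3]),"yaw",np.degrees(np.arctan2(*(b-a)[[1,0]])),"o",o,"tab",a+(b-a)*22/82)
print("tabtop",ray(t,[C(316,121)],.125),"spindle",ray(t,[C(398,135)],.087))
# stereo on a corner: mouth outer corners & bridge corner, scene crop (250,150) x6, y offset 270
S=lambda x,y:(250+x/6,150+(y-270)/6)
for n,p,r in(("bridge -x",C(260,190),S(370,490)),("bridge +x",C(260,71),S(293,540))):
    P=[]
    for z in(.0,.2):P.append((ray(t,[p],z)[0],ray(s,[r],z)[0]))
    A=np.stack([P[0][0],P[0][1]]);D=np.stack([P[1][0]-P[0][0],P[1][1]-P[0][1]])
    M=np.c_[D[0],-D[1]];k=np.linalg.lstsq(M,A[1]-A[0],rcond=None)[0]
    X=A[0]+k[0]*D[0];Y=A[1]+k[1]*D[1];print(n,np.round(X,4),np.round(Y,4))
go([.5690,.0015,.2],87.3)
E
```

```text
0.076 len 0.08373315634170143 w 0.05081301266203764 0.04788322899417694 yaw -92.47448468152254 o [ 0.56779065 -0.04385277  0.076     ] tab [ 0.56946596 -0.00508579  0.076     ]
0.095 len 0.08219625337151837 w 0.04988035141413799 0.04700434325669449 yaw -92.4744846815226 o [ 0.56496972 -0.04229703  0.095     ] tab [ 0.56661428 -0.0042416   0.095     ]
tabtop [[ 0.56671345 -0.00409967  0.125     ]] spindle [[ 0.56651251 -0.04005385  0.087     ]]
bridge -x [0.5441 0.0177 0.0831] [0.5401 0.0224 0.0825]
bridge +x [0.5938 0.0174 0.0874] [0.5922 0.0193 0.0871]
t 9.27 p [0.5849 0.2617 0.2075] yaw 87.09 tilt [-0.      0.0012] F [ 0.4 -1.4 -0.3] w 0.0852 ff 0.0 q7 -0.56
turn z -0.0037
shift cm after turn [-26.06  -0.36   0.72]
```

>>> step_arm(moves=[0,0,-0.007,-3.8,-0.09,0,0,0,0,0,-3.8,-0.09,0,0,0,0,0,-3.8,-0.09,0,0,0,0,0,-3.8,-0.09,0,0,0,0,0,-3.8,-0.09,0,0,0,0,0,-3.8,-0.09,0,0,0,0,0,-3.8,-0.1,0,0,0,0,0,0,0,0,0,0,0,0,0,0,0,0,0,0,0,0,0,0,0])

```text
clock: 10.1
ee_pos: [0.5659, -0.0084, 0.2075]
tool_rot: [2.278, 2.163, 0.0]
force: [0.4, 0.2, 0.6]
width: 0.0852
finger_force: 0.0
```

```bash
python3 - <<'E'
from h import *
go([.5667,-.0042,.112],87.5)
E
```

```text
t 10.1 p [ 0.5659 -0.0084  0.2075] yaw 87.02 tilt [ 0.0003 -0.    ] F [0.4 0.2 0.6] w 0.0852 ff 0.0 q7 -0.1
turn z -0.0083
shift cm after turn [0.42 0.06 9.55]
```

>>> step_arm(moves=[0,0,-0.008,0.4,0.06,3,0,0,0,0,0,0,3,0,0,0,0,0,0,2,0,0,0,0,0,0,1.5,0,0,0,0,0,0,0,0.4,0,0,0,0,0,0,0.8,0,0,0,0,0,0,1,0,0,0,0,0,0,1,0,0,0,0,0,0,1,0,0,0,0,0,0,1], grip_force=60)

```text
clock: 10.93
ee_pos: [0.5678, -0.0028, 0.1132]
tool_rot: [2.265, 2.175, 0.003]
force: [1.1, -0.2, 0.3]
width: 0.0122
finger_force: 0.7
```

>>> step_arm(moves=[0,0,0,0,0,0,1,0,0,0,0,0,0,1,0,0,0,0,0,0,1])

```text
clock: 11.18
ee_pos: [0.5688, -0.0029, 0.1133]
tool_rot: [2.264, 2.174, 0.005]
force: [4.0, -0.7, 3.2]
width: 0.0086
finger_force: 60.3
```

```bash
python3 - <<'E'
from h import *
go([.5667,-.0042,.2],87.5)
E
```

```text
t 11.18 p [ 0.5688 -0.0029  0.1133] yaw 87.66 tilt [0.004  0.0001] F [ 4.  -0.7  3.2] w 0.0086 ff 60.3 q7 -0.11
turn z 0.0027
shift cm after turn [-0.14 -0.17 -8.67]
```

>>> step_arm(moves=[0,0,0,0,0,-0.5,1,0,0,0,0,0,-1,1,0,0,0,0,0,-1.5,1,0,0,0,0,0,-3,1,0,0,0,0,0,-3,1,0,0,0,0,0,0,1])

```text
clock: 11.68
ee_pos: [0.5694, -0.0029, 0.2079]
tool_rot: [2.264, 2.172, 0.008]
force: [2.0, 0.1, -1.5]
width: 0.0088
finger_force: 59.6
```

>>> step_arm(moves=[0,0,0,-3.56,0.76,0,1,0,0,0,-3.56,0.76,0,1,0,0,0,-3.56,0.76,0,1,0,0,0,-3.56,0.76,0,1,0,0,0,-3.56,0.76,0,1,0,0,0,-3.56,0.76,0,1,0,0,0,-3.56,0.76,0,1,0,0,0,-3.56,0.76,0,1,0,0,0,-3.56,0.76,0,1,0,0,0,0,0,0,1])

```text
clock: 12.52
ee_pos: [0.6186, -0.3366, 0.201]
tool_rot: [2.276, 2.162, -0.01]
force: [-1.5, -2.5, -1.4]
width: 0.0088
finger_force: 59.5
```

```bash
python3 - <<'E'
from h import *
go([.6245,-.326,.0320],87.5)
t=snap('top');np.savez("t6.npz",**t);s=snap('scene')
f=lambda im,c,k:cv2.resize(im[c[1]:c[3],c[0]:c[2],::-1],None,fx=k,fy=k,interpolation=cv2.INTER_CUBIC)
cv2.imwrite("pics/g.png",np.vstack([f(t["color"],(250,130,510,240),3),f(s["color"],(140,80,400,170),3)]))
E
```

```text
t 12.52 p [ 0.6186 -0.3366  0.201 ] yaw 87.06 tilt [-0.0035 -0.0059] F [-1.5 -2.5 -1.4] w 0.0088 ff 59.5 q7 0.43
turn z -0.0077
shift cm after turn [ 1.18  0.6  16.9 ]
```

View pics/g.png

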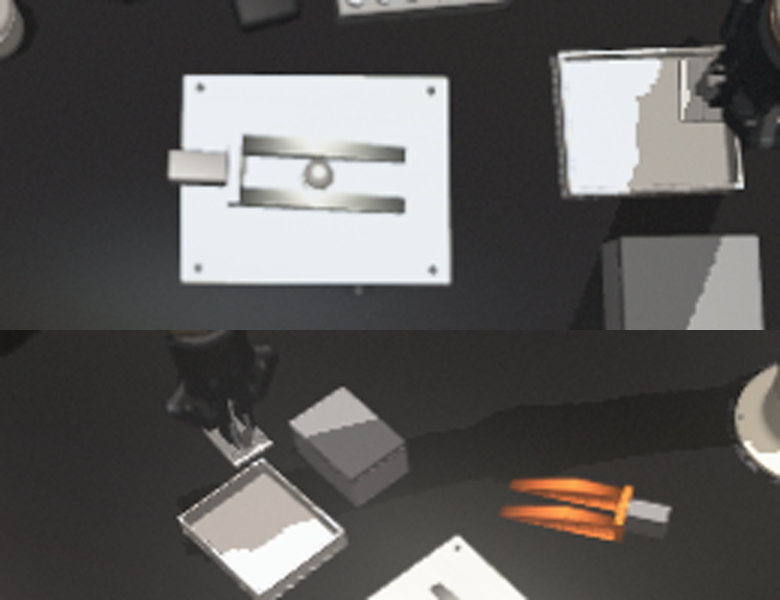

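The gripper holds the clip above the tray, and the wedge is still lying on the platform. I'll lower the clip in.

>>> step_arm(moves=[0,0,0,0.7,0.3,1,1,0,0,0,0,0,3,1,0,0,0,0,0,3,1,0,0,0,0,0,3,1,0,0,0,0,0,2,1,0,0,0,0,0,0,1])

```text
clock: 13.12
ee_pos: [0.6218, -0.313, 0.0753]
tool_rot: [-2.254, -2.171, 0.004]
force: [-0.2, 1.3, -2.4]
width: 0.0087
finger_force: 59.4
```

```bash
python3 - <<'E'
from h import *
go([.6245,-.326,.0310],87.5)
E
```

```text
t 13.12 p [ 0.6218 -0.313   0.0753] yaw 87.86 tilt [-0.0102  0.0069] F [-0.2  1.3 -2.4] w 0.0087 ff 59.4 q7 0.42
turn z 0.0062
shift cm after turn [-1.31  0.38  4.42]
```

>>> step_arm(moves=[0,0,0,-0.6,0.3,1,1,0,0,0,0,0,1,1,0,0,0,0,0,0,1,0,0,0,0,0,0,1])

```text
clock: 13.45
ee_pos: [0.6283, -0.3249, 0.0623]
tool_rot: [-2.266, -2.175, -0.0]
force: [-0.2, -0.7, -1.5]
width: 0.0087
finger_force: 59.5
```

```bash
python3 - <<'E'
from h import *
go([.6245,-.326,.0310],87.5)
E
```

```text
t 13.45 p [ 0.6283 -0.3249  0.0623] yaw 87.66 tilt [0.0001 0.0001] F [-0.2 -0.7 -1.5] w 0.0087 ff 59.5 q7 0.42
turn z 0.0027
shift cm after turn [-0.13 -0.38  3.13]
```

>>> step_arm(moves=[0,0,0,0,-0.3,1,1,0,0,0,0,0,0.8,1,0,0,0,0,0,0.4,1,0,0,0,0,0,0.2,1,0,0,0,0,0,0,1])

```text
clock: 13.87
ee_pos: [0.6247, -0.3248, 0.0381]
tool_rot: [-2.266, -2.174, 0.001]
force: [-0.6, -0.5, 0.7]
width: 0.0088
finger_force: 59.8
```

```bash
python3 - <<'E'
from h import *
go([.6245,-.326,.0310],87.5)
E
```

```text
t 13.87 p [ 0.6247 -0.3248  0.0381] yaw 87.64 tilt [-0.0012  0.0006] F [-0.6 -0.5  0.7] w 0.0088 ff 59.8 q7 0.43
turn z 0.0025
shift cm after turn [-0.12 -0.01  0.71]
```

>>> step_arm(moves=[0,0,0,0,0,0,0.8,0,0,0,0,0,0,0.6,0,0,0,0,0,0,0.6,0,0,0,0,0,0,0.6,0,0,0,0,0,-2,0.6,0,0,0,0,0,-3,0.5,0,0,0,0,0,-4,0.3,0,0,0,0,0,-4,0,0,0,0,0,0,-4,0,0,0,0,0,0,0,0])

```text
clock: 14.7
ee_pos: [0.6302, -0.3277, 0.2189]
tool_rot: [2.256, 2.165, 0.009]
force: [1.0, -1.3, 1.9]
width: 0.085
finger_force: 0.0
```

>>> step_arm(moves=[0,0,0,4,-0.7,0,0,0,0,0,4,-0.7,0,0,0,0,0,4,-0.7,0,0,0,0,0,4,-0.7,0,0,0,0,0,4,-0.7,0,0,0,0,0,4,-0.7,0,0,0,0,0,4,-0.7,0,0,0,0,0,4,-0.6,0,0,0,0,0,4,-0.6,0,0,0,0,0,0,0,0,0])

```text
clock: 15.53
ee_pos: [0.5777, 0.0492, 0.2082]
tool_rot: [-2.249, -2.187, -0.007]
force: [-0.5, 1.7, 0.1]
width: 0.0854
finger_force: 0.0
```

```bash
python3 - <<'E'
from h import *
t=snap('top');np.savez("t7.npz",**t)
# wedge grip top: grey block over the dark bench + platform
g=t["color"].min(2).astype(int); t5=np.load("t6.npz")["color"].min(2).astype(int)
print("wedge region diff t6", np.abs(g-t5)[172:202,304:388].mean())
d=np.abs(g-np.load("top0.npz")["color"].min(2).astype(int))
m=(d[147:195,438:496]>12).astype(np.uint8)
print("tray diff px",m.sum()); ys,xs=np.nonzero(m); print("bbox",xs.min()+438,xs.max()+438,ys.min()+147,ys.max()+147) if m.any() else 0
print(ray(t,[(xs.min()+438,ys.min()+147),(xs.max()+438,ys.max()+147)],.02))
for r in g[147:196:2,434:500:2]: print(''.join(' .:-=+*#%@'[min(9,v//26)] for v in r))
go([.5745,.058,.2],87.0)
E
```

```text
wedge region diff t6 40.138888888888886
tray diff px 463
bbox 450 480 161 182
[[ 0.64829732 -0.30196816  0.02      ]
 [ 0.5902926  -0.38259604  0.02      ]]
.=*###@@@@@@@@@%#****+******+*...
-#+======---=++****%%#%%%%%%-=...
-+@@@@@@@@@@@@@@@@@@@@@@@@@@=-...
==@@@@@@@@@@@@@@@@@@@@@@@@@@=-:..
--@@@@@@@@@@@@@@@@@@@@@@@@@@=-+..
--@@@@@@@@@@@@@@@@@@@@@@@@@@+-#..
--%@@@@@@@@@@@@@@@@@@@@@@@@@*-#..
--@@@@@@@%%@@@@@@@@@@@@@@@@@#-@..
--%@@@@@@=%%*%%%%%@@@@@@@@@@#-@..
:-%@@@@@@+%%*%%%%%%%%%%@@@@@%-@..
.=%@@@@@@*%%+*%##%%%%%%%@@@@%-@..
.=#@@@@@#*%--+%%%%#####@@@@@@-*:.
.=#@@@@@@%%--:::=%@@@*#@@@@@@-=:.
.=#@@@@@@%%%**+*%@@@@@@@@@@@@=:-.
.-#@@@@@%#%%%%#%%%@@@%@@@@@@@+:=.
.-*@@@@@#%%%%%%%%%%##*#@@@@@@+-*.
.-=@@@@@%**%###%%%%%%%%@@@@@@*-%.
.--@@@@@@@@@@@@%##%%###@@@@@@*-@.
.--%@@@@@@@@@@@@@@@@@@@@@@@@@#-@.
.:-%@@@@@@@@@@@@@@@@@@@@@@@@@#-@.
.--@@@@@@@@@@@@@@@@@@@@@@@@@@%-@.
.--@@@@@@@@@@@@@@@@@@@@@@@@@@%-%.
.:-%@@@@@@@@@@@@@%%@%@@@@@@@@%%%.
.:=%@%@@%@@%%%%########**+=---:..
..----:-:::::-::::::.............
t 15.58 p [0.5784 0.0443 0.2082] yaw 88.23 tilt [0.0004 0.0032] F [-0.2  0.  -0.4] w 0.0853 ff 0.0 q7 -0.17
turn z 0.0214
shift cm after turn [ 1.34 -0.46  0.82]
```

The clip is in the middle of the tray (px 450–480 × 161–182, with margins all round). Now I'll fetch the wedge.

>>> step_arm(moves=[0,0,0.02,0,0,0,0,0,0,0,1.2,-0.3,0,0,0,0,0,0,0,0,0])

```text
clock: 15.83
ee_pos: [0.5765, 0.0502, 0.2079]
tool_rot: [-2.289, -2.151, -0.001]
force: [0.2, 0.6, 0.2]
width: 0.0858
finger_force: 0.0
```

```bash
python3 - <<'E'
from h import *
go([.5745,.058,.084],86.8)
E
```

```text
t 15.83 p [0.5765 0.0502 0.2079] yaw 86.45 tilt [-0.0002  0.0009] F [0.2 0.6 0.2] w 0.0858 ff 0.0 q7 -0.21
turn z -0.0061
shift cm after turn [ 0.75 -0.24 12.39]
```

>>> step_arm(moves=[0,0,-0.006,0.7,-0.24,3.5,0,0,0,0,0,0,3.5,0,0,0,0,0,0,3.0,0,0,0,0,0,0,2.3,0,0,0,0,0,0,0,0.3,0,0,0,0,0,0,0.8,0,0,0,0,0,0,1,0,0,0,0,0,0,1,0,0,0,0,0,0,1,0,0,0,0,0,0,1], grip_force=80)

```text
clock: 16.67
ee_pos: [0.5766, 0.0566, 0.0873]
tool_rot: [2.28, 2.157, 0.005]
force: [-0.3, 0.2, 7.2]
width: 0.0242
finger_force: 80.7
```

>>> step_arm(moves=[0,0,0,0,0,0,1,0,0,0,0,0,0,1])

```text
clock: 16.83
ee_pos: [0.5766, 0.0566, 0.0874]
tool_rot: [2.28, 2.158, 0.005]
force: [-0.5, -0.6, 5.7]
width: 0.0243
finger_force: 80.6
```

>>> step_arm(moves=[0,0,0,0,0,-1,1,0,0,0,0,0,-2,1,0,0,0,0,0,-2,1,0,0,0,0,0,-1,1,0,0,0,0,0,0,1])

```text
clock: 17.25
ee_pos: [0.5768, 0.0568, 0.1483]
tool_rot: [2.279, 2.157, 0.007]
force: [1.0, 0.5, -1.6]
width: 0.0242
finger_force: 79.4
```

```bash
python3 - <<'E'
from h import *
go([.557,.381,.1],83.3)
E
```

```text
t 17.25 p [0.5768 0.0568 0.1483] yaw 86.85 tilt [0.0056 0.0008] F [ 1.   0.5 -1.6] w 0.0242 ff 79.4 q7 -0.23
turn z 0.0619
shift cm after turn [31.96 -5.78  4.83]
```

>>> step_arm(moves=[0,0,0.06,0,0,0,1,0,0,0,3.6,-0.64,0,1,0,0,0,3.6,-0.64,0,1,0,0,0,3.6,-0.64,0,1,0,0,0,3.6,-0.64,0,1,0,0,0,3.6,-0.64,0,1,0,0,0,3.6,-0.64,0,1,0,0,0,3.6,-0.64,0,1,0,0,0,3.6,-0.64,0,1,0,0,0,3.2,-0.64,0,1])

```text
clock: 18.08
ee_pos: [0.5529, 0.3833, 0.1438]
tool_rot: [-2.344, -2.091, 0.002]
force: [0.5, 1.1, -1.6]
width: 0.0243
finger_force: 79.3
```

>>> step_arm(moves=[0,0,0,0,0,2,1,0,0,0,0,0,3,1,0,0,0,0,0,3,1,0,0,0,0,0,2.5,1,0,0,0,0,0,0,1,0,0,0,0,0,0,1])

```text
clock: 18.58
ee_pos: [0.5523, 0.3796, 0.0375]
tool_rot: [-2.345, -2.09, 0.009]
force: [0.9, 0.2, -1.9]
width: 0.0243
finger_force: 79.2
```

```bash
python3 - <<'E'
from h import *
go([.557,.381,.028],83.3)
E
```

```text
t 18.58 p [0.5523 0.3796 0.0375] yaw 83.42 tilt [-0.0045 -0.0032] F [ 0.9  0.2 -1.9] w 0.0243 ff 79.2 q7 -0.81
turn z 0.0021
shift cm after turn [0.19 0.46 0.95]
```

>>> step_arm(moves=[0,0,0,0,0,0.5,1,0,0,0,0,0,0.3,1,0,0,0,0,0,0.2,1,0,0,0,0,0,0.1,1,0,0,0,0,0,0,1])

```text
clock: 19.0
ee_pos: [0.5546, 0.3812, 0.0298]
tool_rot: [2.345, 2.09, 0.002]
force: [-0.1, -0.4, -1.9]
width: 0.0244
finger_force: 79.3
```

```bash
python3 - <<'E'
from h import *
go([.557,.381,.028],83.3)
E
```

```text
t 19.0 p [0.5546 0.3812 0.0298] yaw 83.41 tilt [0.0009 0.0006] F [-0.1 -0.4 -1.9] w 0.0244 ff 79.3 q7 -0.82
turn z 0.0019
shift cm after turn [0.01 0.24 0.18]
```

>>> step_arm(moves=[0,0,0,0,0,0.2,1,0,0,0,0,0,0.2,1,0,0,0,0,0,0,1,0,0,0,0,0,0,0.6,0,0,0,0,0,0,0.2,0,0,0,0,0,0,0,0,0,0,0,0,0,0,0,0,0,0,0,-2,0,0,0,0,0,0,-3,0,0,0,0,0,0,-4,0])

```text
clock: 19.83
ee_pos: [0.5519, 0.3794, 0.1123]
tool_rot: [-2.345, -2.09, 0.011]
force: [0.8, 0.2, -0.3]
width: 0.0853
finger_force: 0.0
```

>>> step_arm(moves=[0,0,0,0,0,-4,0,0,0,0,4,0,0,0,0,0,0,4,0,0,0,0,0,0,4,0,0,0,0,0,0,0,0,0,0])

```text
clock: 20.25
ee_pos: [0.564, 0.5107, 0.1544]
tool_rot: [-2.331, -2.095, -0.005]
force: [-3.2, 0.7, -0.2]
width: 0.0853
finger_force: 0.0
```

```bash
python3 - <<'E'
from h import *
go([.557,.381,.2],83.3)
t=snap('top');g=t["color"].min(2).astype(int)
for r in g[178:222:2,176:272:2]: print(''.join(' .:-=+*#%@'[min(9,v//26)] for v in r))
c=[g[188:216,u] for u in (235,245,255)]
m=(g[180:220,178:270]>60).astype(np.uint8); cs=max(cv2.findContours(m,0,2)[0],key=cv2.contourArea);print(cv2.boundingRect(cs),cv2.minAreaRect(cs))
d=np.abs(g-np.load("t7.npz")["color"].min(2).astype(int));print("tray change px",(d[147:195,438:496]>25).sum())
E
```

```text
t 20.25 p [0.564  0.5107 0.1544] yaw 83.89 tilt [-0.0022  0.0076] F [-3.2  0.7 -0.2] w 0.0853 ff 0.0 q7 -0.92
turn z 0.0103
shift cm after turn [-12.93   0.81  -4.65]
................................................
................................................
................................................
................................................
................................................
..............:%#:----:.........................
..............-*+--=++*#####*=-.................
.....-------:.=+-===++*##%%%%%%%#**=:...........
.....---------=+::::-==+#%%%%%%%%##**++=-::.....
.....---------++::......:::=***#%##**++==--:....
.....---------++::...............:-===++==-:....
.....:------=-+=::.......................:::....
...........::-+=::..............................
.............-+-:::.............................
.............=+:----=======:....................
.............-+:----===++++%%%##*=:.............
.................:::-=+=++++*%%%##**+==-::..:..:
........................:---=*%###**++==--:.:..:
...............................::-==+====-:..:::
.......................................::-::::..
.......................................:::::::::
....................................::::::::::::
(7, 7, 78, 30) ((45.350006103515625, 20.05000114440918), (77.07465362548828, 23.4759464263916), 8.130102157592773)
tray change px 0
```

The wedge lies flat back at its original spot and the clip is unchanged in the tray, so I'm handing in.

```bash
python3 -c "
from h import *
print(workorder.finish_job())"
```

```text
the job is handed in; nothing more can be done
None
```

I handed the job in at about 20 s on the clock: the wedge lifted the clip over the spindle's head, the clip is in the white tray, and the wedge lies flat on the bench clear of the shaker; no verdict came back.

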